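# Set up two casting flasks over their wax trees

### The arm

A 6-joint arm with a two-finger parallel gripper is mounted at the origin on the work surface. World frame = base frame: x ahead of the robot, y to its left, z up, the work surface at z = 0. Lengths are in m, angles in rad, forces in N, time in s.
With the tool pointing down it reaches from about 0.25 to 0.8 m from the base axis. Payload 8.5 kg.
Tool frame: the origin (TCP) lies at the very end of the fingers, on their centre line; the grasp point (between the pads) lies 19 mm behind it; y points along the fingers, x is the direction in which the jaws open and shut, and the axes are right-handed (so a half turn about y gives the same grasp; the last joint's range is limited). The gripper opens to 85 mm and grips with 20 to 120 N. Pads are 22 mm wide; open, the fingers measure 114 mm over their backs; the gripper's body (76 mm by 85 mm) begins 54 mm behind the grasp point. The pads swing forward as they close: fully open they stand 13 mm farther back than shut.
Start: joints at [1.231, 0.238, -0.013, 1.319, 0, 1.571], TCP at [0.175, 0.495, 0.208] pointing down, gripper open.
Joint ranges: [-2.66, 2.66], [-1.03, 1.9], [-1.14, 1.46], [-1.82, 2.27], [-1.45, 1.34], [-3.14, 3.14]. Speed limits (rad/s): [2.22, 2.22, 2.79, 3.14, 3.14, 3.14].

### API

Orientations are given as a unit quaternion [w, x, y, z].
In Python, from plant import bot gives the robot as it stands.
- The arm moves only by the tool carry_out, never from a script. Its argument "rows" is a list of rows, each a list of 5 numbers: the finger opening in m, from 0 to 0.0854, then the shift along the tool's x, y, z in m, then the turn about the tool's y in rad. A call has 1 to 10 rows; each row shifts and turns the commanded pose from where the row before left it, along the tool's axes as they then stand; what a row does not reach is not made up. A row lasts 1/8 s, in which the tool goes at most 62.5 mm and 10.7 degrees, less where a joint would pass 70% of its speed; a pose out of reach is approached as far as the arm can. A call with a gripper value outside its range is refused whole. The fingers move at their own pace and stop on an object; "squeeze" is the grip in N (left out, the last holds). Time passes only in rows, so rows that do not move let the fingers close. It gives the time, the measured TCP pose, the force and the opening at its end, in the units of the state.
- bot.observe(): the state, without advancing time (a new reading comes with each control period).
- bot.grab_frame(name): name is "scene" or "side" or "wrist"; returns a dict with "color" (384x512x3 uint8, red, green, blue), "fx", "fy", "cx", "cy" (pixels), "k1" (the pictures are not rectified: a ray, as slopes to the right and down, at radius r is drawn at 1 + k1 r^2 times it, then the intrinsics apply), "T" (4x4, takes a point from camera to world coordinates). Camera axes: x right, y up, looking along -z (the intrinsics and any distortion apply to the point x, -y, -z); pixel columns grow to the right and rows downward; lengths in m; the calibration is good to about 2 mm. A picture is of the moment at which its call begins. There is no depth.
- bot.hand_in(): hands the job in, once; it reports no verdict.
Trained networks look in a picture, given as the dict that the camera call returned (one of the last four; its "shot" number tells which), for a name from the list of things; names that differ only in an ending like _2 or _b are one class to them, and where a whole thing is asked for, a point or a joint stands for the part that bears it (a point fixed in the world has none). Each returns a list of dicts, best first, with "confidence" (0 to 1); they miss things now and then, are a little off and sometimes report something else, mostly with a low value. They report only what shows in the picture. A call takes as long as a camera call. They do not tell look-alikes from the thing itself.
- bot.boxes_of(label, picture): "at" ([x, y, z] in m, in world coordinates, good to about 4 mm: the middle of the surface that is visible of it).
- bot.place_of(label, picture): "at" ([x, y, z] in m, in world coordinates, good to about 4 mm: a listed point, or the origin of a listed thing).
The state is a dict: "clock": time; "qpos": joint angles; "dq": joint speeds; "effort": joint torques, N m; "tcp_pos": TCP position; "tool_rot": TCP orientation; "ft_force": force on the tool from outside, world axes, zero at the start; "moment": the same for the moment, N m; "gripper_width": finger opening in m.
Only numpy, scipy, OpenCV 4.12 (cv2) and the standard library are available. Lean on these libraries where they do the work, as an engineer would, in place of code of your own. Each camera call takes 0.05 s, during which the arm holds its last target. There are 200 camera calls.

### The job

Get both wax trees ready for investing: lower each empty steel flask over the tree it fits, large on the green sprue base and small on the orange one, without knocking the wax, until it stands fully down inside the base's rim; do not drop it. Only once a flask stands in its base, push the collar of the same colour as that base fully home on top of it. Leave the plaster-filled flask that is curing where it stands.

Things in the scene. Friction and masses are not known exactly. Their poses are not given: they have to be found in the camera images.
- base_large: The large sprue base: loose round green rubber dish, 78 mm across, 20 mm tall, 130 g, carrying a cluster of blue wax rings. Origin: centre of its underside, z up. Its floor, where the flask's lower end stands, is 8 mm above the origin; round it a rim flared like a funnel rises to 20 mm above the origin (inner radius 32.5 mm at the floor, 35.5 mm at the top). Slides if pushed.
- tree_large: The blue wax tree fixed upright in the middle of the large green base; fragile. Same origin and axes as its base. All of it lies within 19 mm of the axis; its tip is 62 mm above the origin.
- flask_large: The large empty flask: a bare steel tube open at both ends, standing upright; 60 mm outside, 55 mm inside diameter, 70 mm tall, 250 g. Origin: centre of its lower end, z up along its axis. Its lower end goes down inside the rim of the large green base, with 2.5 mm play all round at the floor.
- collar_large: The large collar: green rubber sleeve, 45 mm tall, 60 g, standing. Origin: centre of its lower end, z up. The lowest 12 mm is a flared skirt (73 mm outside; inner radius 34.0 mm at the mouth, 32.5 mm above) that slips over the large flask's top until the ledge inside, 12 mm above the origin, rests on it. From 14 mm up it is a straight tube of 60 mm outside diameter: grip there.
- base_small: The small sprue base: loose round orange rubber dish, 64 mm across, 20 mm tall, 90 g, carrying a slimmer cluster of blue wax beads. Origin: centre of its underside, z up. Its floor, where the flask's lower end stands, is 8 mm above the origin; round it a rim flared like a funnel rises to 20 mm above the origin (inner radius 25.5 mm at the floor, 28.5 mm at the top). Slides if pushed.
- tree_small: The blue wax tree fixed upright in the middle of the small orange base; fragile. Same origin and axes as its base. All of it lies within 12.5 mm of the axis; its tip is 53 mm above the origin.
- flask_small: The small empty flask: a bare steel tube open at both ends, standing upright; 46 mm outside, 41 mm inside diameter, 60 mm tall, 160 g. Origin: centre of its lower end, z up along its axis. Its lower end goes down inside the rim of the small orange base, with 2.5 mm play all round at the floor.
- collar_small: The small collar: orange rubber sleeve, 45 mm tall, 45 g, standing. Origin: centre of its lower end, z up. The lowest 12 mm is a flared skirt (59 mm outside; inner radius 27.0 mm at the mouth, 25.5 mm above) that slips over the small flask's top until the ledge inside, 12 mm above the origin, rests on it. From 14 mm up it is a straight tube of 46 mm outside diameter: grip there.
- curing: Another steel flask, 60 mm in diameter and 70 mm tall, already full: its upper end is closed by a white plaster face. It stands curing upright on the bench. Origin at the centre of its lower end, z up. Not to be used or moved.
There are look-alikes about, which are no part of the job. Leave any pink or yellow look-alike of the collar_large alone.

How it is judged:
By the outcome, as a careful person would: the job done as asked, in the order asked, and still so for the second after the job is handed in, with the robot touching nothing.
It also fails if it takes over 112 s, if anything falls off the work surface, if the arm or the gripper's body presses on something with over 40 N, if the wrist force passes 120 N, or if a joint passes its speed limit or range.

## Working session

There is one attempt and no reset: what is moved stays moved. The work goes in short steps, Python scripts to look and compute and a tool call to move; the robot and the scene stay as the last step left them, time stands still between calls to the robot, and variables do not carry over. Pictures are saved under pics/ and viewed, about 12 in all and at most 16, crops included, and the job is handed in when it is done.

Besides the shell and the picture viewer there is one more tool, called after ">>>" in YAML: its name, and indented under it one key for each argument. carry_out: Moves the arm, as the interface text tells. Its arguments: {"type":"object","properties":{"rows":{"type":"array"},"squeeze":{"type":"number"}},"required":["rows"]}

```bash
mkdir -p pics; cat > h.py <<'E'
from plant import bot
import numpy as np, cv2
def save(f,name,crop=None,s=1):
    im=f["color"][:,:,::-1]
    if crop: x0,y0,x1,y1=crop; im=im[y0:y1,x0:x1]
    cv2.imwrite("pics/"+name,cv2.resize(im,None,fx=s,fy=s,interpolation=cv2.INTER_CUBIC))
def proj(f,P):
    T=np.array(f["T"]);p=np.linalg.inv(T)@np.append(P,1)
    u=np.array([p[0],-p[1]])/-p[2]; u=u*(1+f["k1"]*(u@u))
    return u*[f["fx"],f["fy"]]+[f["cx"],f["cy"]]
def ray(f,px,z):
    T=np.array(f["T"]);d=(np.array(px,float)-[f["cx"],f["cy"]])/[f["fx"],f["fy"]]
    u=d.copy()
    for _ in range(20): u=d/(1+f["k1"]*(u@u))
    v=T[:3,:3]@[u[0],-u[1],-1]; o=T[:3,3]; return o+v*(z-o[2])/v[2]
L=["base_large","base_small","flask_large","flask_small","collar_large","collar_small","curing","tree_large","tree_small"]
def nets(f,labels=L,kind="place"):
    for l in labels:
        for r in (bot.place_of if kind=="place" else bot.boxes_of)(l,f):
            if r["confidence"]>.2: print(l,kind,np.round(r["at"],4),round(r["confidence"],2),np.round(proj(f,r["at"])))
E
python3 - <<'E'
from h import *
fs=bot.grab_frame("scene");nets(fs)
fd=bot.grab_frame("side");nets(fd)
cv2.imwrite("pics/a.png",cv2.resize(np.vstack([fs["color"],fd["color"]])[:,:,::-1],None,fx=.78,fy=.78))
save(fs,"a_s.png",s=1.5);save(fd,"a_d.png",s=1.5)
o=bot.observe();print(o)
for f in(fs,fd):print(np.round(f["T"],3),f["fx"],f["k1"])
E
```

```text
base_large place [ 0.4304  0.1903 -0.0007] 0.97 [328. 178.]
base_small place [0.6107 0.0975 0.002 ] 0.68 [317. 239.]
flask_large place [ 6.361e-01 -2.526e-01 -2.000e-04] 0.61 [159. 281.]
flask_small place [ 0.6285 -0.0984  0.0018] 0.8 [231. 263.]
collar_large place [ 0.4353 -0.0082  0.0006] 0.88 [252. 192.]
collar_large place [ 0.3327 -0.0988 -0.001 ] 0.68 [208. 171.]
collar_large place [0.3357 0.0712 0.0017] 0.62 [273. 160.]
collar_small place [0.6384 0.253  0.004 ] 0.56 [386. 235.]
curing place [ 0.4383 -0.1976 -0.001 ] 0.97 [174. 207.]
tree_large place [ 0.4235  0.1908 -0.0023] 0.66 [327. 177.]
tree_small place [ 0.6129  0.1001 -0.0033] 0.54 [318. 241.]
base_large place [0.4275 0.1928 0.0033] 0.66 [244. 303.]
base_small place [6.069e-01 9.780e-02 4.000e-04] 0.68 [187. 235.]
flask_large place [ 0.6362 -0.2488 -0.0017] 0.97 [243. 141.]
flask_small place [ 0.4412 -0.0112  0.0014] 0.54 [278. 222.]
collar_large place [ 0.4399 -0.0104  0.0018] 0.93 [278. 222.]
collar_large place [ 0.3353  0.0711 -0.001 ] 0.79 [313. 269.]
collar_large place [ 0.3183 -0.2691 -0.0034] 0.74 [359. 166.]
coll
[... 619 characters left out ...]
.46695900e+01,  2.85006143e-03,
        5.13598525e-05, -1.59528429e-05]), 'tcp_pos': array([0.17497796, 0.49493145, 0.20837891]), 'tool_rot': array([-0.57731975,  0.57736708,  0.40822829, -0.40828767]), 'ft_force': array([-0.06487061,  0.00993897,  0.15663584]), 'moment': array([ 2.24704786e-05,  3.50221966e-02, -3.69437326e-03]), 'gripper_width': 0.08519893227669953}
[[ 0.24  -0.7    0.673  1.145]
 [ 0.971  0.169 -0.171 -0.174]
 [ 0.006  0.694  0.72   0.755]
 [ 0.     0.     0.     1.   ]] 430.1806731036415 -0.10512892566141913
[[-0.914  0.289 -0.284  0.284]
 [-0.405 -0.673  0.619  0.461]
 [-0.012  0.681  0.732  0.603]
 [ 0.     0.     0.     1.   ]] 352.42100541255115 0.007844930049979909
```

View pics/a_s.png

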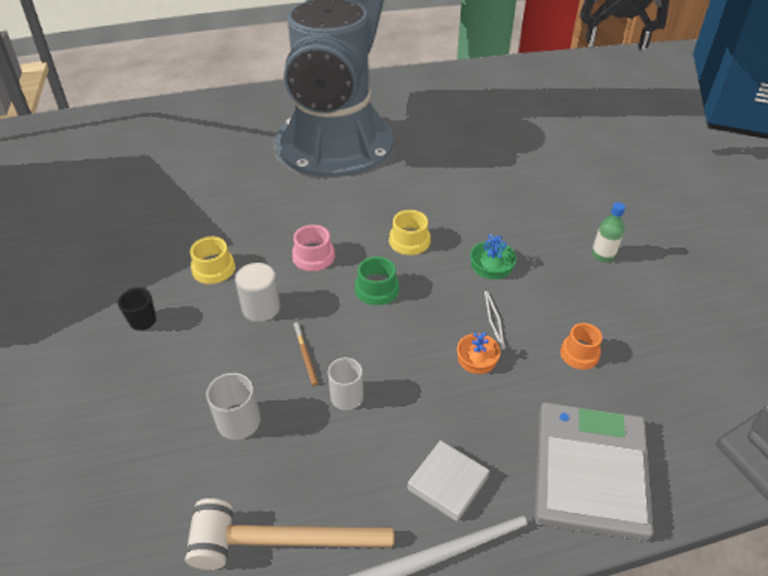

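View pics/a_d.png

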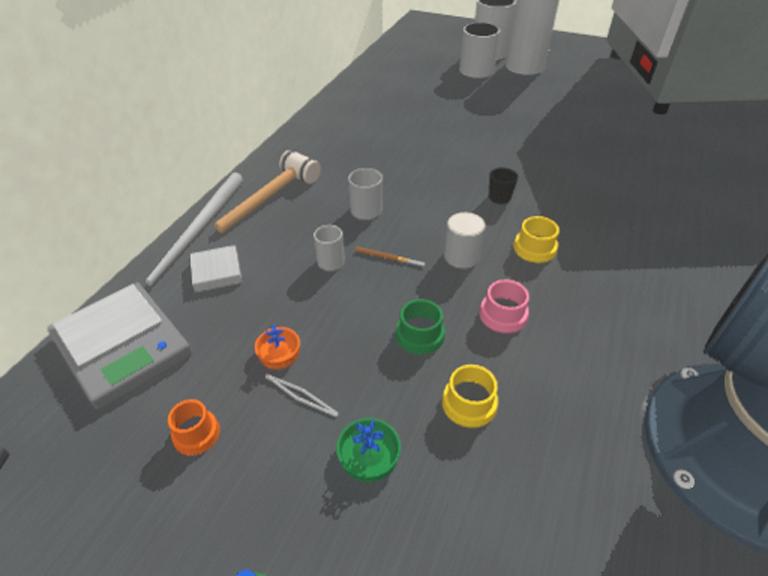

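```bash
python3 - <<'E'
from scipy.spatial.transform import Rotation as R
import numpy as np
print(np.round(R.from_quat([0.57736708,0.40822829,-0.40828767,-0.57731975]).as_matrix(),3))
E
```

```text
[[ 0.333 -0.    -0.943]
 [ 0.943 -0.     0.333]
 [-0.    -1.    -0.   ]]
```

Both pictures agree with the networks (1.5x scene pixels). 
- **Empty flasks:** large at (233,405), small at (346,383). The curing one with the white face is at (258,290).
- **Bases:** green at (494,258), orange at (479,352).
- **Collars:** green at (377,280), orange at (582,346). The look-alikes are pink (313,247) and yellow (410,232) and (212,260). A black cup stands at (138,308).

I choose the grey open flask at (233,405) first, and I'll check it close with the wrist camera. I turn to yaw 0, so that tool x = world x, y = down and z = world y.

>>> carry_out:
  rows:
    - [0.0854,0,0,0,0.1759]
    - [0.0854,0,0,0,0.1759]
    - [0.0854,0,0,0,0.1759]
    - [0.0854,0,0,0,0.1759]
    - [0.0854,0,0,0,0.1759]
    - [0.0854,0,0,0,0.1759]
    - [0.0854,0,0,0,0.1759]
    - [0.0854,0.03,0,-0.04,0]
    - [0.0854,0.03,0,-0.04,0]
    - [0.0854,0.03,0,-0.04,0]

```text
clock: 2.25
tcp_pos: [0.2656, 0.3738, 0.2084]
tool_rot: [0.707, -0.707, -0.0, 0.0]
ft_force: [1.0, -0.0, -0.4]
gripper_width: 0.0852
```

>>> carry_out:
  rows:
    - [0.0854,0.03,0,-0.05,0]
    - [0.0854,0.03,0,-0.05,0]
    - [0.0854,0.03,0,-0.05,0]
    - [0.0854,0.03,0,-0.05,0]
    - [0.0854,0.03,0,-0.05,0]
    - [0.0854,0.03,0,-0.05,0]
    - [0.0854,0.03,0,-0.05,0]
    - [0.0854,0.03,0,-0.05,0]
    - [0.0854,0.03,0,-0.05,0]
    - [0.0854,0.03,0,-0.05,0]

```text
clock: 3.5
tcp_pos: [0.5656, -0.1271, 0.2085]
tool_rot: [-0.707, 0.707, -0.0, 0.0]
ft_force: [0.9, 0.8, 0.5]
gripper_width: 0.0853
```

>>> carry_out:
  rows:
    - [0.0854,0.03,0,-0.05,0]
    - [0.0854,0.03,0,-0.05,0]
    - [0.0854,0.01,0,-0.025,0]
    - [0.0854,0,0,0,0]
    - [0.0854,0,0,0,0]

```text
clock: 4.12
tcp_pos: [0.6344, -0.2497, 0.2082]
tool_rot: [0.707, -0.707, 0.0, 0.0]
ft_force: [-0.0, 0.1, -0.2]
gripper_width: 0.0854
```

```bash
python3 - <<'E'
from h import *
o=bot.observe();print(o["clock"],o["tcp_pos"],o["tool_rot"],o["qpos"])
f=bot.grab_frame("wrist");nets(f);save(f,"w1.png",s=1.2);print(np.round(f["T"],3),f["fx"],f["k1"])
E
```

```text
4.125 [ 0.63441856 -0.24968526  0.20824888] [ 7.07235424e-01 -7.06978037e-01  3.16292859e-04  9.65063069e-05] [-3.75007554e-01  5.21944443e-01  4.22302203e-01  1.47183061e+00
  1.24980039e-04  1.19609956e+00]
flask_large place [ 6.386e-01 -2.553e-01 -2.000e-04] 0.64 [260. 167.]
flask_small place [ 0.6323 -0.0992 -0.001 ] 0.78 [254.  18.]
curing place [ 0.4322 -0.1997 -0.0036] 0.81 [ 77. 118.]
[[ 1.    -0.001  0.     0.635]
 [ 0.001  0.955  0.298 -0.174]
 [-0.001 -0.298  0.955  0.374]
 [ 0.     0.     0.     1.   ]] 332.6059844983648 -0.05473685704966848
```

View pics/w1.png

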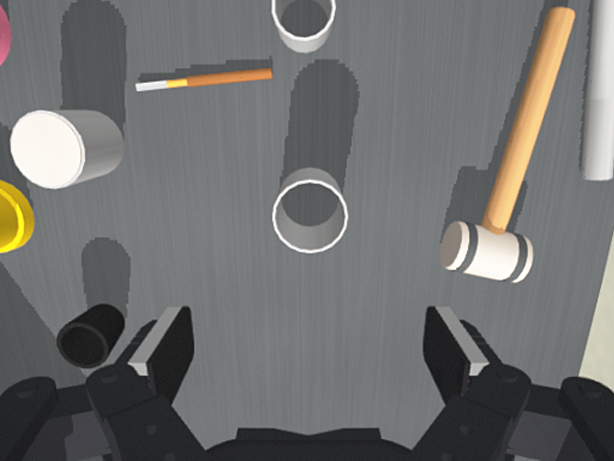

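The wrist picture shows the open steel flask with its rim centred at (259,180) px and nothing within finger reach. The black cup and curing flask are well clear. Next I write a rim fit using the calibrated camera.

```bash
cat >> h.py <<'E'
def rimfit(f,xy,r,z,span=.012,step=.001,arc=None):
    """xy of a horizontal circle (radius r, height z) by mean radial colour contrast"""
    im=cv2.GaussianBlur(f["color"],(3,3),.7).astype(np.float32)
    T=np.linalg.inv(np.array(f["T"])); a=np.linspace(0,2*np.pi,120,endpoint=False) if arc is None else np.linspace(*arc,120)
    def smp(c,rr):
        P=np.c_[c[0]+rr*np.cos(a),c[1]+rr*np.sin(a),np.full(a.shape,z),np.ones(a.shape)]@T.T
        u=np.c_[P[:,0],-P[:,1]]/-P[:,2:3]; u=u*(1+f["k1"]*(u**2).sum(1,keepdims=True))
        px=(u*[f["fx"],f["fy"]]+[f["cx"],f["cy"]]).astype(np.float32)
        return cv2.remap(im,px[:,:1].copy(),px[:,1:].copy(),cv2.INTER_LINEAR)[:,0]
    def score(c): return np.abs(smp(c,r+.0012)-smp(c,r-.0012)).sum(1).clip(0,150).mean()
    best=np.array(xy[:2],float)
    for s,h in((span,step),(step,step/5)):
        n=int(round(s/h)); g=[(score(best+[i*h,j*h]),i*h,j*h) for i in range(-n,n+1) for j in range(-n,n+1)]
        m=max(g); best=best+[m[1],m[2]]
    return np.round(best,4),round(float(m[0]),1)
E
python3 - <<'E'
from h import *
f=bot.grab_frame("wrist")
print(rimfit(f,[.636,-.251],.030,.07),rimfit(f,[.636,-.251],.0275,.07),ray(f,(258.7,180),.07))
print(rimfit(f,[.632,-.099],.023,.06,arc=(-2.6,-.5)))
fs=bot.grab_frame("scene");fd=bot.grab_frame("side")
for n,xy,r,z in(("FL",[.636,-.251],.03,.07),("FS",[.63,-.099],.023,.06),("BL",[.429,.191],.0355,.02),("BS",[.609,.098],.0285,.02),("BLo",[.429,.191],.039,.02),("BSo",[.609,.098],.032,.02),("CL",[.437,-.01],.03,.045),("CS",[.638,.254],.023,.045)):
    print(n,rimfit(fs,xy,r,z),rimfit(fd,xy,r,z))
E
```

```text
(array([ 0.6372, -0.253 ]), 150.0) (array([ 0.6368, -0.253 ]), 150.0) [ 0.63760484 -0.25333753  0.07      ]
(array([ 0.6334, -0.0978]), 145.7)
FL (array([ 0.6344, -0.2528]), 61.5) (array([ 0.6354, -0.2534]), 28.6)
FS (array([ 0.6292, -0.1006]), 63.0) (array([ 0.6308, -0.1008]), 50.1)
BL (array([0.4416, 0.183 ]), 26.0) (array([0.4258, 0.191 ]), 35.0)
BS (array([0.608, 0.096]), 46.0) (array([0.5996, 0.1098]), 49.2)
BLo (array([0.4246, 0.1912]), 28.7) (array([0.427, 0.19 ]), 45.8)
BSo (array([0.6074, 0.101 ]), 53.1) (array([0.6096, 0.099 ]), 61.3)
CL (array([ 0.4354, -0.0108]), 28.8) (array([ 0.4368, -0.0116]), 33.7)
CS (array([0.637 , 0.2534]), 57.4) (array([0.6386, 0.2518]), 95.8)
```

>>> carry_out:
  rows:
    - [0.0854,0.002,0.03,-0.0033,0]
    - [0.0854,0,0.04,0,0]
    - [0.0854,0,0.04,0,0]
    - [0.0854,0,0.03,0,0]
    - [0.0854,0,0.02,0,0]
    - [0.0854,0,0.01,0,0]
    - [0.0854,0,0,0,0]
    - [0.05,0,0,0,0]
    - [0.05,0,0,0,0]
    - [0.05,0,0,0,0]
  squeeze: 40

```text
clock: 6.02
tcp_pos: [0.6373, -0.2538, 0.0397]
tool_rot: [-0.707, 0.707, 0.0, 0.001]
ft_force: [-1.9, 0.1, 6.2]
gripper_width: 0.0564
```

>>> carry_out:
  rows:
    - [0.05,0,0,0,0]
    - [0.05,0,0,0,0]
    - [0.05,0,0,0,0]

```text
clock: 6.4
tcp_pos: [0.6372, -0.2538, 0.0397]
tool_rot: [-0.707, 0.707, 0.0, 0.001]
ft_force: [-2.4, 0.5, 6.0]
gripper_width: 0.0564
```

>>> carry_out:
  rows:
    - [0.05,0,-0.01,0,0]
    - [0.05,0,-0.03,0,0]
    - [0.05,0,-0.04,0,0]
    - [0.05,0,-0.04,0,0]
    - [0.05,0,0,0,0]
    - [0.05,0,0,0,0]

```text
clock: 7.15
tcp_pos: [0.6363, -0.2533, 0.1576]
tool_rot: [0.707, -0.707, 0.0, 0.0]
ft_force: [-0.5, -0.7, -3.8]
gripper_width: 0.0563
```

```bash
python3 - <<'E'
from h import *
o=bot.observe();print(o["clock"],o["tcp_pos"],o["ft_force"],o["gripper_width"])
f=bot.grab_frame("wrist");save(f,"w2.png",s=1.2);nets(f)
g=bot.grab_frame("side");save(g,"s2.png",(170,60,330,220),3.5)
for z in(.16,.17,.18,.19): print(z,rimfit(f,[.637,-.253],.03,z-.0))
E
```

```text
7.15 [ 0.63629556 -0.2533012   0.15761229] [-0.5407407  -0.69667137 -3.76479408] 0.05634691430404669
flask_large place [ 0.636  -0.2523  0.1178] 0.87 [255. 211.]
flask_large place [ 0.6322 -0.1006 -0.0027] 0.74 [251.   3.]
flask_small place [ 0.6281 -0.1013 -0.0011] 0.88 [247.   4.]
curing place [ 0.4307 -0.1993 -0.003 ] 0.61 [ 47. 118.]
0.16 (array([ 0.6422, -0.2632]), 74.3)
0.17 (array([ 0.637 , -0.2624]), 147.3)
0.18 (array([ 0.6374, -0.2552]), 148.7)
0.19 (array([ 0.6376, -0.2514]), 133.8)
```

View pics/w2.png

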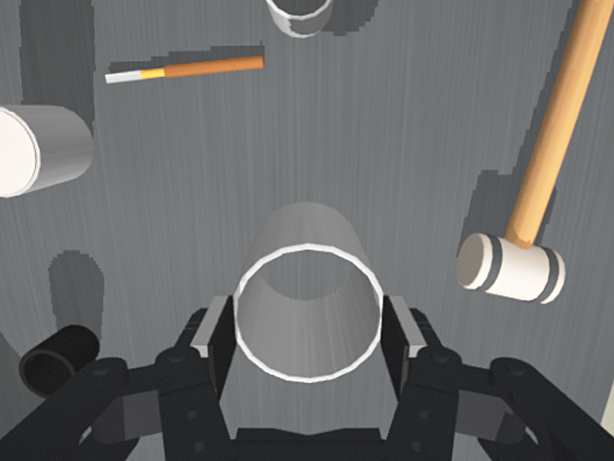

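View pics/s2.png

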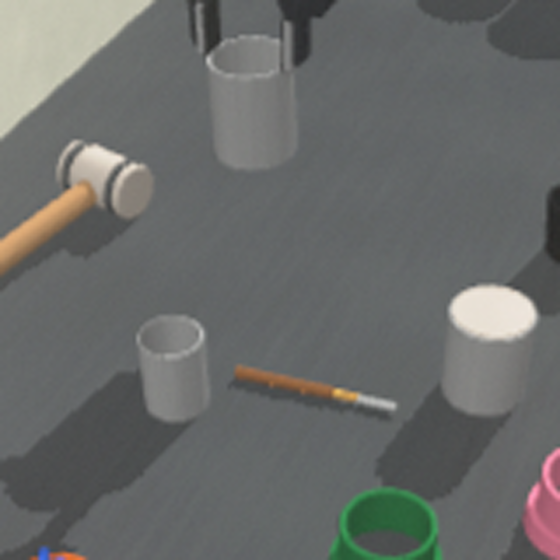

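The wrist and side pictures show the flask held upright, its rim centred between the pads at (257,262) px. Its bottom is at about z = 0.118. Next I go to a spot short of the green base, to fit that base in the wrist view.

>>> carry_out:
  rows:
    - [0.05,-0.02,-0.02,0.03,0]
    - [0.05,-0.023,-0.02,0.037,0]
    - [0.05,-0.024,0,0.038,0]
    - [0.05,-0.024,0,0.038,0]
    - [0.05,-0.024,0,0.038,0]
    - [0.05,-0.024,0,0.038,0]
    - [0.05,-0.024,0,0.038,0]
    - [0.05,-0.024,0,0.038,0]
    - [0.05,-0.023,0,0.038,0]
    - [0.05,0,0,0,0]

```text
clock: 8.95
tcp_pos: [0.4254, 0.0814, 0.1989]
tool_rot: [0.707, -0.707, -0.001, 0.001]
ft_force: [1.0, 0.2, -2.9]
gripper_width: 0.056
```

>>> carry_out:
  rows:
    - [0.05,0,0,0,0]
    - [0.05,0,0,0,0]

```text
clock: 9.2
tcp_pos: [0.4273, 0.079, 0.1985]
tool_rot: [-0.707, 0.707, -0.0, 0.001]
ft_force: [-0.3, 0.2, -3.5]
gripper_width: 0.0558
```

```bash
python3 - <<'E'
from h import *
o=bot.observe();print(o["clock"],o["tcp_pos"],o["ft_force"],o["gripper_width"])
f=bot.grab_frame("wrist");nets(f,["base_large","tree_large","flask_large"])
for r in(.0355,.039):print(rimfit(f,[.428,.191],r,.02))
zt=o["tcp_pos"][2]-.0397+.07
print(zt,rimfit(f,o["tcp_pos"],.03,zt))
for r,z,c in((.039,.02,(.428,.191)),):
    b,_=rimfit(f,c,r,z)
    for a in np.linspace(0,6.28,40): cv2.circle(f["color"],tuple(int(v) for v in proj(f,[b[0]+r*np.cos(a),b[1]+r*np.sin(a),z])),0,(255,255,255),-1)
save(f,"w3.png",s=1.2)
E
```

```text
9.2 [0.42734671 0.07897166 0.19846569] [-0.3484519   0.15367986 -3.52804324] 0.05578076229594994
base_large place [0.6079 0.0998 0.0029] 0.72 [419. 146.]
base_large place [0.4314 0.1908 0.0038] 0.61 [260.  56.]
tree_large place [0.4263 0.1902 0.0012] 0.57 [255.  57.]
flask_large place [0.4248 0.0758 0.1611] 0.7 [251. 219.]
(array([0.4276, 0.1894]), 113.1)
(array([0.4274, 0.1894]), 107.8)
0.2287656932047007 (array([0.4287, 0.0802]), 140.9)
```

View pics/w3.png

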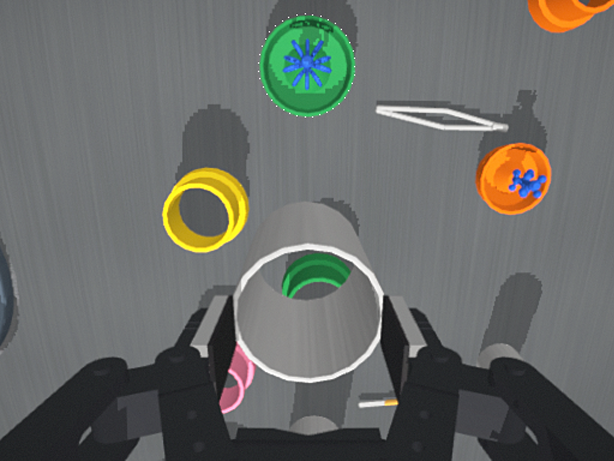

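The green base fits at (258,54) px, with the dotted circle on its rim. The flask rim fits at (257,262) px. Relative shift: x -1, y +109 mm.

>>> carry_out:
  rows:
    - [0.05,-0.001,0,0.02,0]
    - [0.05,0,0,0.03,0]
    - [0.05,0,0,0.03,0]
    - [0.05,0,0,0.02,0]
    - [0.05,0,0.02,0.009,0]
    - [0.05,0,0.02,0,0]
    - [0.05,0,0.02,0,0]
    - [0.05,0,0,0,0]
    - [0.05,0,0,0,0]
    - [0.05,0,0,0,0]

```text
clock: 10.65
tcp_pos: [0.4265, 0.1887, 0.1393]
tool_rot: [0.707, -0.707, -0.0, -0.001]
ft_force: [0.4, -0.1, -3.3]
gripper_width: 0.0561
```

```bash
python3 - <<'E'
from h import *
o=bot.observe();print(o["clock"],o["tcp_pos"],o["ft_force"],o["gripper_width"])
f=bot.grab_frame("wrist");save(f,"w4.png",(150,120,362,384),2.2)
zt=o["tcp_pos"][2]-.0397+.07
print(zt,rimfit(f,o["tcp_pos"],.03,zt))
g=bot.grab_frame("side");s=bot.grab_frame("scene")
for c in(g,s):
  print(rimfit(c,o["tcp_pos"],.03,zt-.07,arc=(0.0,6.28)),rimfit(c,[.4275,.1894],.039,.02))
E
```

```text
10.65 [0.42650443 0.18871069 0.13925713] [ 0.43650743 -0.05708409 -3.25057657] 0.056068981323940816
0.16955713200738382 (array([0.4279, 0.1899]), 141.0)
(array([0.4249, 0.1897]), 37.0) (array([0.4269, 0.1898]), 37.2)
(array([0.4221, 0.1913]), 27.8) (array([0.4243, 0.1914]), 28.1)
```

View pics/w4.png

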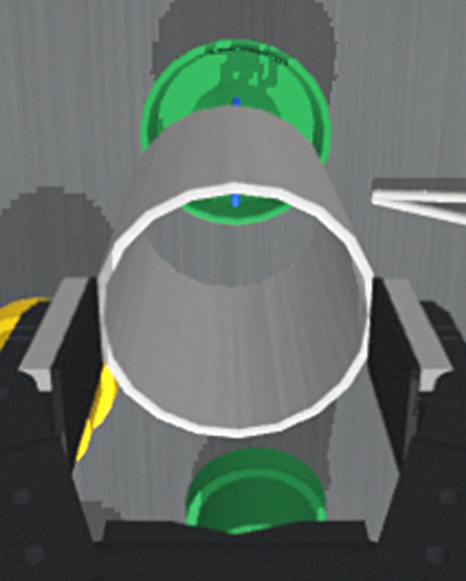

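Flask and base are concentric to within 1-2 mm, and the flask's open bore shows no tilt. I lower it, the last part slowly.

>>> carry_out:
  rows:
    - [0.05,0.001,0.01,0,0]
    - [0.05,0,0.015,0,0]
    - [0.05,0,0.015,0,0]
    - [0.05,0,0.015,0,0]
    - [0.05,0,0.01,0,0]
    - [0.05,0,0.006,0,0]
    - [0.05,0,0.005,0,0]
    - [0.05,0,0.004,0,0]
    - [0.05,0,0.003,0,0]
    - [0.05,0,0,0,0]

```text
clock: 12.05
tcp_pos: [0.4268, 0.1885, 0.0553]
tool_rot: [-0.707, 0.707, -0.0, 0.0]
ft_force: [-0.1, -0.1, -3.7]
gripper_width: 0.0562
```

>>> carry_out:
  rows:
    - [0.05,0,0.002,0,0]
    - [0.05,0,0.002,0,0]
    - [0.05,0,0.001,0,0]
    - [0.05,0,0,0,0]

```text
clock: 12.55
tcp_pos: [0.4268, 0.1885, 0.0503]
tool_rot: [-0.707, 0.707, -0.0, 0.0]
ft_force: [0.7, -0.2, -3.4]
gripper_width: 0.0561
```

>>> carry_out:
  rows:
    - [0.05,0,0.001,0,0]
    - [0.05,0,0.001,0,0]
    - [0.05,0,0.0005,0,0]
    - [0.05,0,0,0,0]

```text
clock: 13.05
tcp_pos: [0.427, 0.1886, 0.0481]
tool_rot: [0.707, -0.707, -0.0, -0.0]
ft_force: [-0.2, -0.6, 1.4]
gripper_width: 0.0561
```

>>> carry_out:
  rows:
    - [0.05,0,0.001,0,0]
    - [0.05,0,0,0,0]

```text
clock: 13.3
tcp_pos: [0.4271, 0.1888, 0.0475]
tool_rot: [0.707, -0.707, -0.0, -0.0]
ft_force: [-2.7, -0.1, 8.9]
gripper_width: 0.0562
```

>>> carry_out:
  rows:
    - [0.065,0,0,0,0]
    - [0.075,0,0,0,0]
    - [0.0854,0,0,0,0]
    - [0.0854,0,0,0,0]
    - [0.0854,0,-0.02,0,0]
    - [0.0854,0,-0.04,0,0]
    - [0.0854,0,-0.05,0,0]
    - [0.0854,0,-0.05,-0.01,0]
    - [0.0854,0,0,0,0]
    - [0.0854,0,0,0,0]

```text
clock: 14.55
tcp_pos: [0.4268, 0.1785, 0.2066]
tool_rot: [-0.707, 0.707, -0.0, 0.0]
ft_force: [-0.2, -0.3, 0.7]
gripper_width: 0.0854
```

```bash
python3 - <<'E'
from h import *
o=bot.observe();print(o["clock"],o["tcp_pos"],o["ft_force"],o["gripper_width"])
f=bot.grab_frame("wrist")
print(rimfit(f,[.427,.189],.03,.078),rimfit(f,[.427,.189],.039,.02))
g=bot.grab_frame("side");
print(rimfit(g,[.427,.189],.03,.078),rimfit(g,[.427,.189],.039,.02))
a=f["color"][100:300,160:360];b=g["color"][220:340,180:310]
im=np.hstack([cv2.resize(a,(390,390)),cv2.resize(b,(390,390))]);cv2.imwrite("pics/w5.png",im[:,:,::-1])
E
```

```text
14.55 [0.42677309 0.17848183 0.20658029] [-0.19206571 -0.31009002  0.6794857 ] 0.08536913444991702
(array([0.427 , 0.1894]), 150.0) (array([0.4262, 0.1808]), 105.3)
(array([0.4254, 0.19  ]), 100.6) (array([0.4278, 0.186 ]), 38.2)
```

View pics/w5.png

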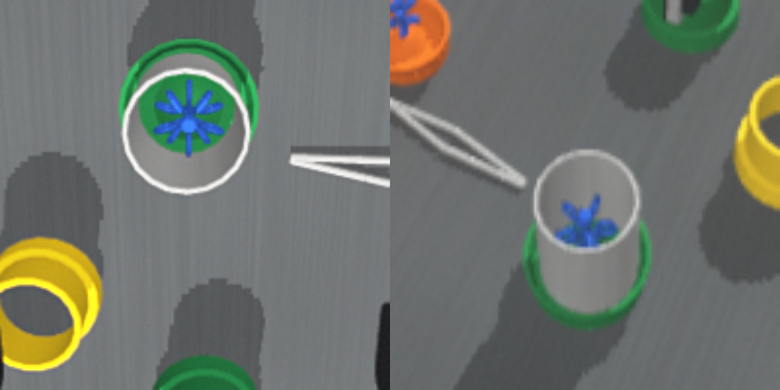

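The large flask stands upright in the green base, and the tree inside is intact (wrist and side views). Next is the green collar.

>>> carry_out:
  rows:
    - [0.0854,0.002,0,-0.03,0]
    - [0.0854,0.002,0,-0.04,0]
    - [0.0854,0.002,0,-0.04,0]
    - [0.0854,0.002,0,-0.04,0]
    - [0.0854,0.001,0,-0.039,0]
    - [0.0854,0,0,0,0]
    - [0.0854,0,0,0,0]
    - [0.0854,0,0,0,0]

```text
clock: 15.65
tcp_pos: [0.4356, -0.0096, 0.2065]
tool_rot: [0.707, -0.707, -0.0, 0.001]
ft_force: [0.2, -1.2, 0.0]
gripper_width: 0.0852
```

```bash
python3 - <<'E'
from h import *
o=bot.observe();print(o["clock"],o["tcp_pos"],o["ft_force"],o["gripper_width"])
f=bot.grab_frame("wrist")
print(rimfit(f,[.4365,-.011],.03,.045),rimfit(f,[.4365,-.011],.0365,.012))
nets(f,["collar_large"])
E
```

```text
15.65 [ 0.43563403 -0.0095899   0.20652052] [ 0.20852327 -1.20085675  0.02206495] 0.08522984990738781
(array([ 0.4375, -0.0124]), 102.3) (array([ 0.4377, -0.012 ]), 91.8)
collar_large place [ 0.3283 -0.268  -0.0016] 0.85 [179. 345.]
collar_large place [ 0.3365 -0.1016  0.0007] 0.77 [175. 236.]
collar_large place [ 0.3342  0.0711 -0.0021] 0.59 [162.  88.]
```

>>> carry_out:
  rows:
    - [0.0854,0.001,0.03,-0.0025,0]
    - [0.0854,0,0.04,0,0]
    - [0.0854,0,0.04,0,0]
    - [0.0854,0,0.035,0,0]
    - [0.0854,0,0.025,0,0]
    - [0.0854,0,0.013,0,0]
    - [0.0854,0,0.0055,0,0]
    - [0.0854,0,0,0,0]
    - [0.05,0,0,0,0]
    - [0.05,0,0,0,0]
  squeeze: 40

```text
clock: 17.0
tcp_pos: [0.4373, -0.013, 0.019]
tool_rot: [-0.707, 0.707, 0.0, 0.001]
ft_force: [-0.0, 0.2, -0.3]
gripper_width: 0.052
```

>>> carry_out:
  rows:
    - [0.05,0,0,0,0]
    - [0.05,0,0,0,0]
    - [0.05,0,0,0,0]

```text
clock: 17.38
tcp_pos: [0.4371, -0.013, 0.0187]
tool_rot: [-0.707, 0.707, 0.0, 0.0]
ft_force: [-0.9, 0.8, 3.8]
gripper_width: 0.0499
```

>>> carry_out:
  rows:
    - [0.05,0,-0.01,0,0]
    - [0.05,0,-0.03,0,0]
    - [0.05,0,-0.04,0,0]
    - [0.05,0,-0.04,0,0]
    - [0.05,0,-0.04,0,0]
    - [0.05,0,-0.02,0.025,0]
    - [0.05,0,0,0.03,0]
    - [0.05,-0.005,0,0.03,0]
    - [0.05,-0.005,0,0.02,0]
    - [0.05,0,0,0,0]

```text
clock: 18.62
tcp_pos: [0.4264, 0.0929, 0.1988]
tool_rot: [-0.707, 0.707, 0.001, -0.001]
ft_force: [0.5, -0.2, 1.1]
gripper_width: 0.0499
```

>>> carry_out:
  rows:
    - [0.05,0,0,0,0]
    - [0.05,0,0,0,0]

```text
clock: 18.88
tcp_pos: [0.427, 0.0914, 0.1985]
tool_rot: [-0.707, 0.707, -0.0, 0.0]
ft_force: [-0.4, 0.2, 0.1]
gripper_width: 0.0498
```

```bash
python3 - <<'E'
from h import *
o=bot.observe();t=o["tcp_pos"];print(o["clock"],t,o["ft_force"],o["gripper_width"])
f=bot.grab_frame("wrist");save(f,"w6.png",s=1.2)
zb=t[2]-.0175
print(rimfit(f,[.427,.1895],.03,.078),"collar",rimfit(f,t,.03,zb+.045),rimfit(f,t,.0365,zb+.012,arc=(0.3,2.8)))
E
```

```text
18.875 [0.42695301 0.09142285 0.19847858] [-0.41647983  0.15633555  0.14983357] 0.04983472834123457
(array([0.427 , 0.1899]), 150.0) collar (array([0.4154, 0.0952]), 61.2) (array([0.4226, 0.0926]), 54.6)
```

View pics/w6.png

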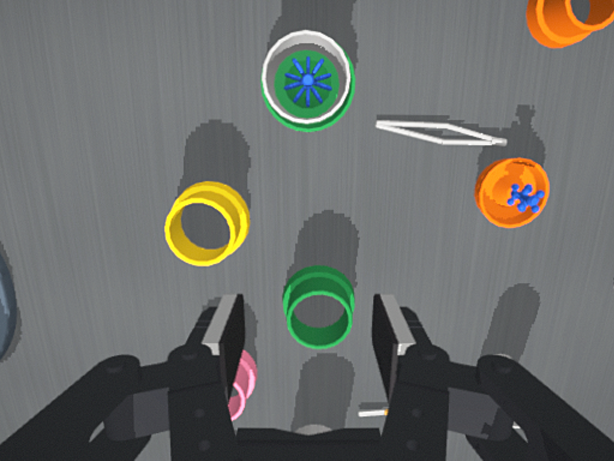

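The collar stayed on the bench at (265,257) px. The pads closed above it, because at this opening they stand farther back than the TCP. I measure it again from above and grip lower.

>>> carry_out:
  rows:
    - [0.0854,0.005,0,-0.03,0]
    - [0.0854,0.005,0,-0.04,0]
    - [0.0854,0,0,-0.033,0]
    - [0.0854,0,0.04,0,0]
    - [0.0854,0,0,0,0]
    - [0.0854,0,0,0,0]

```text
clock: 19.68
tcp_pos: [0.4371, -0.011, 0.1593]
tool_rot: [-0.707, 0.707, -0.0, 0.0]
ft_force: [-0.2, -1.2, 0.2]
gripper_width: 0.0854
```

```bash
python3 - <<'E'
from h import *
o=bot.observe();t=o["tcp_pos"];print(o["clock"],t,o["ft_force"],o["gripper_width"])
f=bot.grab_frame("wrist")
print(rimfit(f,[.4365,-.011],.03,.045),rimfit(f,[.4365,-.011],.0365,.012))
E
```

```text
19.675 [ 0.43711288 -0.01099568  0.1593202 ] [-0.22416951 -1.22015875  0.2011755 ] 0.08536639774943744
(array([ 0.4377, -0.0124]), 111.6) (array([ 0.4375, -0.0122]), 87.2)
```

>>> carry_out:
  rows:
    - [0.0854,0.0005,0.03,-0.0015,0]
    - [0.0854,0,0.04,0,0]
    - [0.0854,0,0.035,0,0]
    - [0.0854,0,0.025,0,0]
    - [0.0854,0,0.013,0,0]
    - [0.0854,0,0.006,0,0]
    - [0.0854,0,0,0,0]
    - [0.05,0,0,0,0]
    - [0.05,0,0,0,0]
    - [0.05,0,0,0,0]
  squeeze: 40

```text
clock: 20.98
tcp_pos: [0.4386, -0.0125, 0.0105]
tool_rot: [-0.707, 0.707, 0.001, 0.001]
ft_force: [0.7, 0.4, 7.1]
gripper_width: 0.0579
```

>>> carry_out:
  rows:
    - [0.05,0,0,0,0]
    - [0.05,0,0,0,0]

```text
clock: 21.22
tcp_pos: [0.4387, -0.0125, 0.0106]
tool_rot: [-0.707, 0.707, 0.001, 0.001]
ft_force: [0.6, 0.4, 7.0]
gripper_width: 0.0578
```

>>> carry_out:
  rows:
    - [0.05,0,-0.01,0,0]
    - [0.05,0,-0.03,0,0]
    - [0.05,0,-0.04,0,0]
    - [0.05,0,-0.04,0,0]
    - [0.05,0,-0.04,0,0]
    - [0.05,-0.001,-0.02,0.025,0]
    - [0.05,-0.005,0,0.03,0]
    - [0.05,-0.005,0,0.03,0]
    - [0.05,0,0,0.01,0]
    - [0.05,0,0,0,0]

```text
clock: 22.48
tcp_pos: [0.4263, 0.0827, 0.1897]
tool_rot: [-0.707, 0.707, 0.0, -0.0]
ft_force: [-0.6, 0.6, -0.4]
gripper_width: 0.0576
```

>>> carry_out:
  rows:
    - [0.05,0,0,0,0]
    - [0.05,0,0,0,0]

```text
clock: 22.72
tcp_pos: [0.4264, 0.0819, 0.1894]
tool_rot: [-0.707, 0.707, -0.001, 0.0]
ft_force: [-0.1, 0.9, -0.3]
gripper_width: 0.0577
```

```bash
python3 - <<'E'
from h import *
o=bot.observe();t=o["tcp_pos"];print(o["clock"],t,o["ft_force"],o["gripper_width"])
f=bot.grab_frame("wrist");save(f,"w7.png",s=1.2)
zb=t[2]-.0105
print(rimfit(f,[.427,.1895],.03,.078),"collar",zb,rimfit(f,t,.03,zb+.045),rimfit(f,t,.0365,zb+.012,arc=(0.3,2.8)))
E
```

```text
22.725 [0.42641385 0.08186917 0.18939687] [-0.06186173  0.94540683 -0.28021991] 0.057747569883618406
(array([0.4266, 0.1899]), 150.0) collar 0.17889686907572727 (array([0.4272, 0.0825]), 128.0) (array([0.426 , 0.0841]), 138.0)
```

View pics/w7.png

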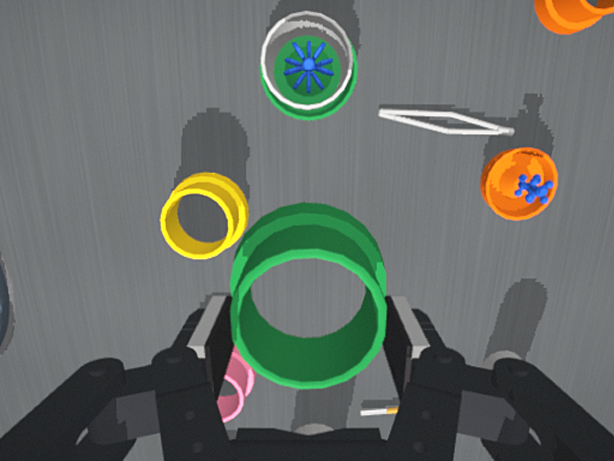

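The collar is held squarely at (257,265) px and the flask rim is at (256,50) px. Shift needed: x 0, y +107 mm.

>>> carry_out:
  rows:
    - [0.05,0,0,0.02,0]
    - [0.05,0,0,0.03,0]
    - [0.05,0,0,0.03,0]
    - [0.05,0,0,0.02,0]
    - [0.05,0,0.02,0.007,0]
    - [0.05,0,0.03,0,0]
    - [0.05,0,0.025,0,0]
    - [0.05,0,0.013,0,0]
    - [0.05,0,0,0,0]
    - [0.05,0,0,0,0]

```text
clock: 24.02
tcp_pos: [0.427, 0.1897, 0.1022]
tool_rot: [0.707, -0.707, -0.0, -0.001]
ft_force: [-0.4, -0.2, 0.3]
gripper_width: 0.0578
```

```bash
python3 - <<'E'
from h import *
o=bot.observe();t=o["tcp_pos"];print(o["clock"],t,o["ft_force"],o["gripper_width"])
zb=t[2]-.0105
f=bot.grab_frame("wrist");print(zb,rimfit(f,t,.03,zb+.045))
g=bot.grab_frame("side");s=bot.grab_frame("scene")
for c in(g,s): print(rimfit(c,t,.03,zb+.045),rimfit(c,t,.0365,zb),rimfit(c,[.427,.189],.039,.02,arc=(-1.57,1.57) if c is s else (.5,3.6)))
a=f["color"][150:350,160:360];b=g["color"][210:330,180:300]
cv2.imwrite("pics/w8.png",np.hstack([cv2.resize(a,(390,390)),cv2.resize(b,(390,390))])[:,:,::-1])
E
```

```text
24.025 [0.42699925 0.18965422 0.10220418] [-0.4178984  -0.18259339  0.25710086] 0.0577622974558547
0.09170417661212289 (array([0.4278, 0.1903]), 129.3)
(array([0.4264, 0.1899]), 49.7) (array([0.4274, 0.1899]), 57.6) (array([0.4274, 0.1856]), 54.4)
(array([0.423 , 0.1959]), 24.4) (array([0.4242, 0.1921]), 33.6) (array([0.4202, 0.1846]), 45.5)
```

View pics/w8.png

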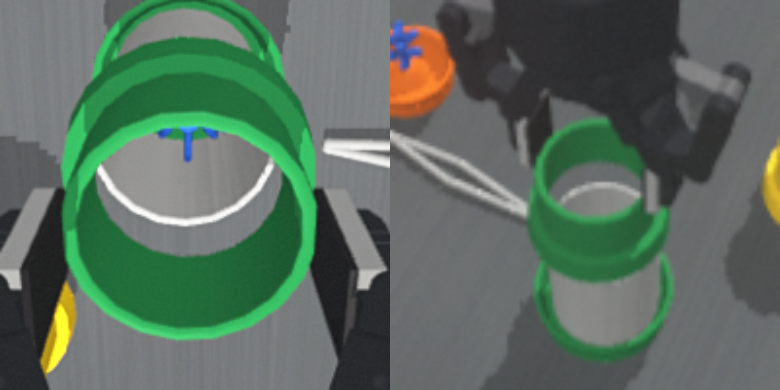

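The collar is centred over the flask in both views, so I lower it gently.

>>> carry_out:
  rows:
    - [0.05,-0.001,0.005,-0.0005,0]
    - [0.05,0,0.005,0,0]
    - [0.05,0,0.003,0,0]
    - [0.05,0,0.003,0,0]
    - [0.05,0,0.002,0,0]
    - [0.05,0,0.002,0,0]
    - [0.05,0,0,0,0]

```text
clock: 25.05
tcp_pos: [0.4253, 0.189, 0.0813]
tool_rot: [-0.707, 0.707, -0.0, 0.0]
ft_force: [0.8, -0.5, -0.5]
gripper_width: 0.0578
```

>>> carry_out:
  rows:
    - [0.05,0,0.002,0,0]
    - [0.05,0,0.002,0,0]
    - [0.05,0,0.001,0,0]
    - [0.05,0,0,0,0]

```text
clock: 25.55
tcp_pos: [0.4256, 0.1892, 0.0767]
tool_rot: [0.707, -0.707, -0.0, -0.0]
ft_force: [-0.9, 0.7, 3.1]
gripper_width: 0.0573
```

>>> carry_out:
  rows:
    - [0.05,0,0.001,0,0]
    - [0.05,0,0,0,0]

```text
clock: 25.8
tcp_pos: [0.4258, 0.1894, 0.0763]
tool_rot: [0.707, -0.707, -0.0, -0.001]
ft_force: [-1.9, 0.6, 10.2]
gripper_width: 0.0576
```

>>> carry_out:
  rows:
    - [0.05,0,0.001,0,0]
    - [0.05,0,0,0,0]

```text
clock: 26.05
tcp_pos: [0.426, 0.1896, 0.0759]
tool_rot: [0.708, -0.707, -0.001, -0.001]
ft_force: [-3.4, -0.5, 19.2]
gripper_width: 0.0575
```

>>> carry_out:
  rows:
    - [0.05,0,-0.001,0,0]
    - [0.065,0,-0.0005,0,0]
    - [0.075,0,0,0,0]
    - [0.0854,0,0,0,0]
    - [0.0854,0,0,0,0]
    - [0.0854,0,-0.02,0,0]
    - [0.0854,0,-0.04,0,0]
    - [0.0854,0,-0.05,0,0]
    - [0.0854,0,0,0,0]
    - [0.0854,0,0,0,0]

```text
clock: 27.3
tcp_pos: [0.4252, 0.189, 0.1855]
tool_rot: [-0.707, 0.707, -0.0, 0.0]
ft_force: [-0.4, -0.2, -1.5]
gripper_width: 0.0855
```

```bash
python3 - <<'E'
from h import *
o=bot.observe();t=o["tcp_pos"];print(o["clock"],t,o["ft_force"],o["gripper_width"])
f=bot.grab_frame("wrist");
for z in(.105,.111,.117):print(z,rimfit(f,[.427,.19],.03,z),end=' ')
g=bot.grab_frame("side")
for z in(.105,.111,.117):print(z,rimfit(g,[.427,.19],.03,z))
for r,z in((.03,.111),(.0365,.066)):
  for a in np.linspace(0,6.28,40): cv2.circle(g["color"],tuple(int(v) for v in proj(g,[.4268+r*np.cos(a),.1898+r*np.sin(a),z])),0,(255,255,255),-1)
a=f["color"][130:330,160:360];b=g["color"][200:320,180:300]
cv2.imwrite("pics/w9.png",np.hstack([cv2.resize(a,(390,390)),cv2.resize(b,(390,390))])[:,:,::-1])
E
```

```text
27.3 [0.42519937 0.18897842 0.18554519] [-0.41866953 -0.18142929 -1.49877883] 0.0854874303952088
0.105 (array([0.4262, 0.1874]), 123.4) 0.111 (array([0.426 , 0.1894]), 114.0) 0.117 (array([0.4262, 0.193 ]), 94.3) 0.105 (array([0.4274, 0.1864]), 55.8)
0.111 (array([0.4258, 0.19  ]), 53.5)
0.117 (array([0.4242, 0.1934]), 50.1)
```

View pics/w9.png

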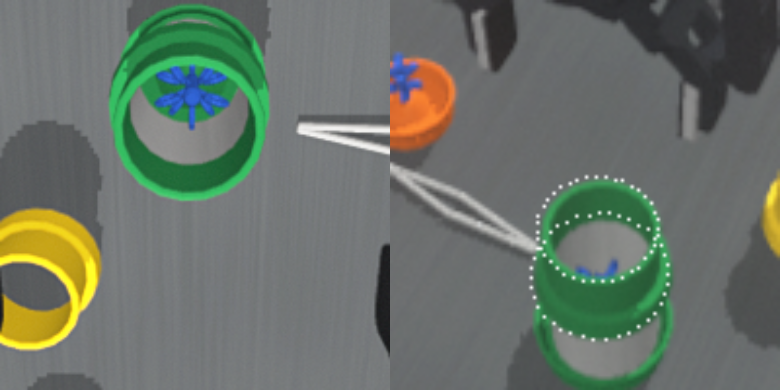

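The large collar sits level and home: the rim fits at z = 0.111 agree between the views. Now the small flask.

>>> carry_out:
  rows:
    - [0.0854,0.025,-0.01,-0.036,0]
    - [0.0854,0.025,-0.01,-0.036,0]
    - [0.0854,0.025,0,-0.036,0]
    - [0.0854,0.025,0,-0.036,0]
    - [0.0854,0.025,0,-0.036,0]
    - [0.0854,0.025,0,-0.036,0]
    - [0.0854,0.025,0,-0.036,0]
    - [0.0854,0.031,0,-0.037,0]
    - [0.0854,0,0,0,0]
    - [0.0854,0,0,0,0]

```text
clock: 28.65
tcp_pos: [0.6305, -0.0999, 0.2045]
tool_rot: [0.707, -0.707, 0.001, 0.001]
ft_force: [-0.9, 0.7, 0.1]
gripper_width: 0.0855
```

```bash
python3 - <<'E'
from h import *
o=bot.observe();t=o["tcp_pos"];print(o["clock"],t,o["ft_force"],o["gripper_width"])
f=bot.grab_frame("wrist");nets(f,["flask_small"])
print(rimfit(f,[.631,-.1],.023,.06),rimfit(f,[.631,-.1],.0205,.06))
E
```

```text
28.65 [ 0.63051888 -0.09986448  0.20449237] [-0.93762611  0.72149946  0.10135876] 0.0854809357578799
flask_small place [ 0.6324 -0.1012 -0.0011] 0.93 [258. 164.]
(array([ 0.6326, -0.1014]), 150.0) (array([ 0.632 , -0.1008]), 150.0)
```

>>> carry_out:
  rows:
    - [0.0854,0.001,0.03,-0.0018,0]
    - [0.0854,0,0.04,0,0]
    - [0.0854,0,0.04,0,0]
    - [0.0854,0,0.033,0,0]
    - [0.0854,0,0.02,0,0]
    - [0.0854,0,0.0115,0,0]
    - [0.0854,0,0,0,0]
    - [0.038,0,0,0,0]
    - [0.038,0,0,0,0]
    - [0.038,0,0,0,0]
  squeeze: 40

```text
clock: 30.0
tcp_pos: [0.6328, -0.102, 0.0326]
tool_rot: [-0.707, 0.707, 0.0, 0.001]
ft_force: [-2.1, -1.4, 6.5]
gripper_width: 0.0422
```

>>> carry_out:
  rows:
    - [0.038,0,0,0,0]
    - [0.038,0,0,0,0]
    - [0.038,0,0,0,0]

```text
clock: 30.38
tcp_pos: [0.6328, -0.102, 0.0326]
tool_rot: [-0.707, 0.707, 0.0, 0.001]
ft_force: [-1.8, -0.2, 6.8]
gripper_width: 0.042
```

>>> carry_out:
  rows:
    - [0.038,0,-0.01,0,0]
    - [0.038,0,-0.03,0,0]
    - [0.038,0,-0.04,0,0]
    - [0.038,0,-0.04,0,0]
    - [0.038,-0.006,-0.03,0.022,0]
    - [0.038,-0.006,-0.01,0.025,0]
    - [0.038,-0.006,0,0.025,0]
    - [0.038,-0.006,0,0.02,0]
    - [0.038,0,0,0,0]
    - [0.038,0,0,0,0]

```text
clock: 31.62
tcp_pos: [0.6083, -0.01, 0.1914]
tool_rot: [-0.707, 0.707, -0.0, 0.0]
ft_force: [0.7, 0.1, -1.6]
gripper_width: 0.0421
```

>>> carry_out:
  rows:
    - [0.038,0,0,0,0]
    - [0.038,0,0,0,0]

```text
clock: 31.88
tcp_pos: [0.6084, -0.0104, 0.1912]
tool_rot: [-0.707, 0.707, -0.0, 0.0]
ft_force: [0.1, -0.1, -1.5]
gripper_width: 0.0419
```

```bash
python3 - <<'E'
from h import *
o=bot.observe();t=o["tcp_pos"];print(o["clock"],t,o["ft_force"],o["gripper_width"])
f=bot.grab_frame("wrist");nets(f,["flask_small","base_small"])
zb=t[2]-.0326
print(zb,rimfit(f,[.609,.098],.0285,.02),rimfit(f,[.609,.098],.032,.02),rimfit(f,t,.023,zb+.06),rimfit(f,t,.0205,zb+.06))
b,_=rimfit(f,[.609,.098],.032,.02);c,_=rimfit(f,t,.023,zb+.06)
for b,r,z in((b,.032,.02),(c,.023,zb+.06)):
    for a in np.linspace(0,6.28,40): cv2.circle(f["color"],tuple(int(v) for v in proj(f,[b[0]+r*np.cos(a),b[1]+r*np.sin(a),z])),0,(0,0,0),-1)
save(f,"w10.png",s=1.2)
E
```

```text
31.875 [ 0.60839568 -0.01036317  0.19124752] [ 0.08338756 -0.10570824 -1.45673101] 0.04190130215075187
flask_small place [ 0.6051 -0.0103  0.1537] 0.66 [250. 214.]
base_small place [0.6054 0.1016 0.0066] 0.88 [253.  55.]
0.15864752386967682 (array([0.6082, 0.0952]), 105.6) (array([0.611, 0.099]), 150.0) (array([ 0.6098, -0.009 ]), 141.4) (array([ 0.6102, -0.0094]), 146.8)
```

View pics/w10.png

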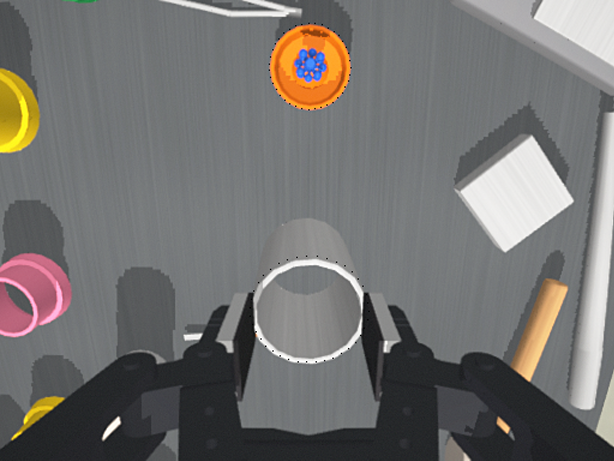

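The orange base's rim is at (258,56) px and the held flask's rim is at (257,259) px, and both fits are on the edges. Shift needed: x +1, y +108 mm.

>>> carry_out:
  rows:
    - [0.038,0.001,0,0.02,0]
    - [0.038,0,0,0.03,0]
    - [0.038,0,0,0.03,0]
    - [0.038,0,0,0.02,0]
    - [0.038,0,0.02,0.0082,0]
    - [0.038,0,0.025,0,0]
    - [0.038,0,0.02,0,0]
    - [0.038,0,0,0,0]
    - [0.038,0,0,0,0]

```text
clock: 33.15
tcp_pos: [0.6098, 0.0987, 0.1272]
tool_rot: [0.707, -0.707, -0.0, -0.0]
ft_force: [-0.6, 0.3, -1.8]
gripper_width: 0.0422
```

```bash
python3 - <<'E'
from h import *
o=bot.observe();t=o["tcp_pos"];print(o["clock"],t,o["ft_force"],o["gripper_width"])
zb=t[2]-.0326
f=bot.grab_frame("wrist");print(zb,rimfit(f,t,.023,zb+.06),rimfit(f,[.611,.099],.032,.02,arc=(.3,2.8)))
g=bot.grab_frame("side");s=bot.grab_frame("scene")
for c in(g,s): print(rimfit(c,t,.023,zb),rimfit(c,[.61,.099],.032,.02))
E
```

```text
33.15 [0.60977791 0.09866991 0.12722777] [-0.60940129  0.30622741 -1.75339081] 0.04215680337959429
0.0946277712330022 (array([0.6112, 0.0999]), 141.0) (array([0.6116, 0.098 ]), 150.0)
(array([0.6088, 0.0987]), 24.7) (array([0.6098, 0.0988]), 70.3)
(array([0.6056, 0.1013]), 39.2) (array([0.6076, 0.1008]), 59.5)
```

>>> carry_out:
  rows:
    - [0.038,0.001,0.01,-0.0006,0]
    - [0.038,0,0.015,0,0]
    - [0.038,0,0.015,0,0]
    - [0.038,0,0.015,0,0]
    - [0.038,0,0.01,0,0]
    - [0.038,0,0.006,0,0]
    - [0.038,0,0.005,0,0]
    - [0.038,0,0.004,0,0]
    - [0.038,0,0.003,0,0]
    - [0.038,0,0,0,0]

```text
clock: 34.55
tcp_pos: [0.6103, 0.0978, 0.0433]
tool_rot: [-0.707, 0.707, -0.0, 0.0]
ft_force: [-0.6, 0.7, -1.0]
gripper_width: 0.042
```

>>> carry_out:
  rows:
    - [0.038,0,0.001,0,0]
    - [0.038,0,0.001,0,0]
    - [0.038,0,0,0,0]

```text
clock: 34.92
tcp_pos: [0.6104, 0.0978, 0.0415]
tool_rot: [-0.707, 0.707, -0.0, 0.0]
ft_force: [-0.1, 0.3, -0.8]
gripper_width: 0.0421
```

>>> carry_out:
  rows:
    - [0.038,0,0.001,0,0]
    - [0.038,0,0,0,0]

```text
clock: 35.17
tcp_pos: [0.6105, 0.0979, 0.0409]
tool_rot: [0.707, -0.707, -0.0, -0.0]
ft_force: [-1.1, -0.8, 4.2]
gripper_width: 0.0421
```

Contact comes at the expected height (TCP 0.041). I release and rise.

>>> carry_out:
  rows:
    - [0.055,0,0,0,0]
    - [0.07,0,0,0,0]
    - [0.0854,0,0,0,0]
    - [0.0854,0,0,0,0]
    - [0.0854,0,-0.02,0,0]
    - [0.0854,0,-0.04,0,0]
    - [0.0854,0,-0.05,0,0]
    - [0.0854,0,-0.05,0,0]
    - [0.0854,0,0,0,0]
    - [0.0854,0,0,0,0]

```text
clock: 36.42
tcp_pos: [0.6101, 0.0978, 0.1999]
tool_rot: [-0.707, 0.707, -0.0, -0.0]
ft_force: [-0.2, -0.3, -1.1]
gripper_width: 0.0853
```

```bash
python3 - <<'E'
from h import *
o=bot.observe();t=o["tcp_pos"];print(o["clock"],t,o["ft_force"],o["gripper_width"])
f=bot.grab_frame("wrist");g=bot.grab_frame("side")
for z in(.064,.068,.072):print(z,rimfit(f,[.61,.098],.023,z),rimfit(g,[.61,.098],.023,z))
a=f["color"][100:300,160:360];b=g["color"][170:290,130:250]
cv2.imwrite("pics/w11.png",np.hstack([cv2.resize(a,(390,390)),cv2.resize(b,(390,390))])[:,:,::-1])
E
```

```text
36.425 [0.61014619 0.09777767 0.19990551] [-0.20586187 -0.25377423 -1.08093803] 0.08529150930034364
0.064 (array([0.6098, 0.0978]), 150.0) (array([0.6116, 0.095 ]), 67.2)
0.068 (array([0.6102, 0.0988]), 150.0) (array([0.6092, 0.098 ]), 68.9)
0.072 (array([0.61  , 0.0996]), 150.0) (array([0.6066, 0.1008]), 70.4)
```

View pics/w11.png

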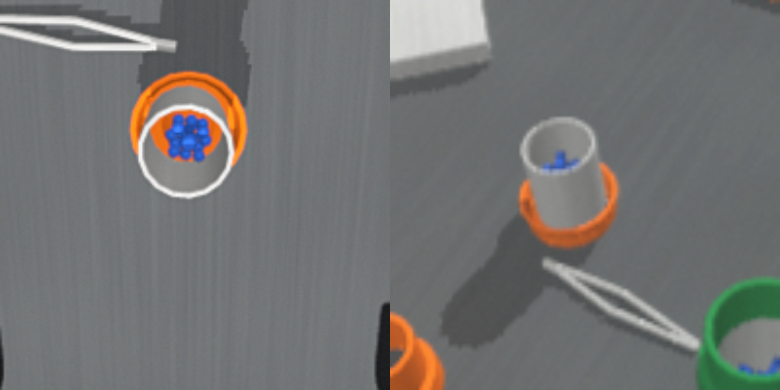

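The small flask stands down in the orange base with its beads intact. Now the orange collar at about (0.638, 0.253).

>>> carry_out:
  rows:
    - [0.0854,0.007,0,0.034,0]
    - [0.0854,0.007,0,0.04,0]
    - [0.0854,0.007,0,0.04,0]
    - [0.0854,0.006,0,0.038,0]
    - [0.0854,0,0.03,0,0]
    - [0.0854,0,0,0,0]
    - [0.0854,0,0,0,0]

```text
clock: 37.4
tcp_pos: [0.6372, 0.2493, 0.1704]
tool_rot: [-0.707, 0.707, -0.001, -0.0]
ft_force: [0.3, -0.6, 0.0]
gripper_width: 0.0855
```

```bash
python3 - <<'E'
from h import *
o=bot.observe();t=o["tcp_pos"];print(o["clock"],t,o["ft_force"],o["gripper_width"])
f=bot.grab_frame("wrist");nets(f,["collar_small"])
print(rimfit(f,[.638,.2525],.023,.045),rimfit(f,[.638,.2525],.0295,.012))
E
```

```text
37.4 [0.63720166 0.24929287 0.17039959] [ 0.26811362 -0.58488919  0.04146922] 0.08548125473605905
collar_small place [0.6406 0.2524 0.0007] 0.93 [259. 166.]
(array([0.64  , 0.2511]), 120.4) (array([0.64  , 0.2521]), 133.1)
```

>>> carry_out:
  rows:
    - [0.0854,0.0018,0.03,0.0015,0]
    - [0.0854,0,0.04,0,0]
    - [0.0854,0,0.04,0,0]
    - [0.0854,0,0.026,0,0]
    - [0.0854,0,0.014,0,0]
    - [0.0854,0,0.0074,0,0]
    - [0.0854,0,0,0,0]
    - [0.036,0,0,0,0]
    - [0.036,0,0,0,0]
    - [0.036,0,0,0,0]
  squeeze: 40

```text
clock: 38.75
tcp_pos: [0.64, 0.2516, 0.014]
tool_rot: [0.707, -0.707, -0.001, -0.001]
ft_force: [0.1, -0.4, 2.9]
gripper_width: 0.0432
```

>>> carry_out:
  rows:
    - [0.036,0,0,0,0]
    - [0.036,0,0,0,0]
    - [0.036,0,0,0,0]

```text
clock: 39.12
tcp_pos: [0.64, 0.2516, 0.0139]
tool_rot: [0.707, -0.707, -0.001, -0.001]
ft_force: [1.1, 0.2, 5.6]
gripper_width: 0.043
```

>>> carry_out:
  rows:
    - [0.036,0,-0.01,0,0]
    - [0.036,0,-0.03,0,0]
    - [0.036,0,-0.04,0,0]
    - [0.036,0,-0.04,0,0]
    - [0.036,-0.006,-0.03,-0.034,0]
    - [0.036,-0.008,0,-0.04,0]
    - [0.036,-0.008,0,-0.04,0]
    - [0.036,-0.008,0,-0.04,0]
    - [0.036,0,0,0,0]
    - [0.036,0,0,0,0]

```text
clock: 40.38
tcp_pos: [0.6092, 0.0975, 0.1633]
tool_rot: [0.707, -0.707, 0.0, -0.0]
ft_force: [0.7, 0.1, 0.5]
gripper_width: 0.0431
```

>>> carry_out:
  rows:
    - [0.036,0,0.03,0,0]
    - [0.036,0,0.02,0,0]
    - [0.036,0,0,0,0]
    - [0.036,0,0,0,0]

```text
clock: 40.88
tcp_pos: [0.6096, 0.0981, 0.1137]
tool_rot: [0.707, -0.707, -0.0, 0.0]
ft_force: [0.1, -0.0, -0.7]
gripper_width: 0.0434
```

```bash
python3 - <<'E'
from h import *
o=bot.observe();t=o["tcp_pos"];print(o["clock"],t,o["ft_force"],o["gripper_width"])
zb=t[2]-.0139
f=bot.grab_frame("wrist");print(zb,rimfit(f,t,.023,zb+.045),rimfit(f,t,.0295,zb+.012,arc=(.3,2.8)))
g=bot.grab_frame("side");s=bot.grab_frame("scene")
for c in(g,s): print(rimfit(c,t,.0295,zb),rimfit(c,[.61,.0985],.023,.068),rimfit(c,[.61,.0985],.032,.02))
a=f["color"][150:350,160:360];b=g["color"][150:270,130:250]
cv2.imwrite("pics/w12.png",np.hstack([cv2.resize(a,(390,390)),cv2.resize(b,(390,390))])[:,:,::-1])
E
```

```text
40.875 [0.60963277 0.09811159 0.11369456] [ 0.09594809 -0.02278077 -0.65520559] 0.04340856901922854
0.09979456031520192 (array([0.6104, 0.0981]), 141.1) (array([0.6102, 0.0999]), 131.3)
(array([0.61  , 0.0979]), 58.4) (array([0.6078, 0.0999]), 40.4) (array([0.6096, 0.0991]), 53.6)
(array([0.607 , 0.1001]), 52.9) (array([0.6108, 0.1053]), 39.8) (array([0.6054, 0.1033]), 52.0)
```

View pics/w12.png

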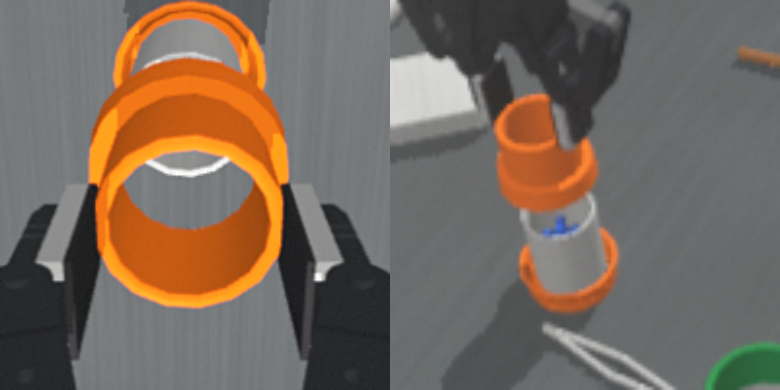

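The collar is held level and is concentric with the flask to within 1 mm. I lower it.

>>> carry_out:
  rows:
    - [0.036,0,0.01,0,0]
    - [0.036,0,0.01,0,0]
    - [0.036,0,0.006,0,0]
    - [0.036,0,0.004,0,0]
    - [0.036,0,0.003,0,0]
    - [0.036,0,0.003,0,0]
    - [0.036,0,0.002,0,0]
    - [0.036,0,0,0,0]

```text
clock: 42.02
tcp_pos: [0.6091, 0.0973, 0.0749]
tool_rot: [-0.707, 0.707, -0.0, 0.0]
ft_force: [-0.5, -0.5, -0.6]
gripper_width: 0.0431
```

>>> carry_out:
  rows:
    - [0.036,0,0.002,0,0]
    - [0.036,0,0.002,0,0]
    - [0.036,0,0.001,0,0]
    - [0.036,0,0,0,0]

```text
clock: 42.52
tcp_pos: [0.6093, 0.0973, 0.0701]
tool_rot: [-0.707, 0.707, 0.0, 0.0]
ft_force: [-0.0, 0.9, 0.3]
gripper_width: 0.0432
```

>>> carry_out:
  rows:
    - [0.036,0,0.001,0,0]
    - [0.036,0,0,0,0]

```text
clock: 42.78
tcp_pos: [0.6095, 0.0974, 0.0698]
tool_rot: [0.707, -0.707, -0.0, -0.001]
ft_force: [-0.7, 0.3, 5.3]
gripper_width: 0.043
```

>>> carry_out:
  rows:
    - [0.036,0,0.001,0,0]
    - [0.036,0,0.0005,0,0]
    - [0.036,0,0,0,0]

```text
clock: 43.15
tcp_pos: [0.6098, 0.0974, 0.0694]
tool_rot: [0.707, -0.707, -0.001, -0.001]
ft_force: [-3.2, 0.8, 13.5]
gripper_width: 0.0433
```

>>> carry_out:
  rows:
    - [0.036,0,-0.0015,0,0]
    - [0.055,0,-0.0005,0,0]
    - [0.07,0,0,0,0]
    - [0.0854,0,0,0,0]
    - [0.0854,0,0,0,0]
    - [0.0854,0,-0.02,0,0]
    - [0.0854,0,-0.04,0,0]
    - [0.0854,0,-0.05,-0.02,0]
    - [0.0854,0,-0.04,-0.04,0]
    - [0.0854,0,0,0,0]

```text
clock: 44.4
tcp_pos: [0.6107, 0.0353, 0.223]
tool_rot: [-0.707, 0.707, 0.001, 0.003]
ft_force: [0.4, 0.2, -0.4]
gripper_width: 0.0853
```

>>> carry_out:
  rows:
    - [0.0854,0,0,0,0]
    - [0.0854,0,0,0,0]

```text
clock: 44.65
tcp_pos: [0.6085, 0.038, 0.218]
tool_rot: [-0.707, 0.707, -0.001, -0.001]
ft_force: [-0.2, -0.2, -0.6]
gripper_width: 0.0855
```

```bash
python3 - <<'E'
from h import *
o=bot.observe();t=o["tcp_pos"];print(o["clock"],t,o["ft_force"],o["gripper_width"])
f=bot.grab_frame("wrist");g=bot.grab_frame("side")
for z in(.097,.101,.105):print(z,rimfit(f,[.61,.0985],.023,z),rimfit(g,[.61,.0985],.023,z))
print(rimfit(g,[.427,.19],.03,.111),rimfit(g,[.435,-.198],.03,.07))
a=f["color"][20:220,160:360];b=g["color"][150:330,120:300]
cv2.imwrite("pics/w13.png",np.hstack([cv2.resize(a,(390,390)),cv2.resize(b,(390,390))])[:,:,::-1])
E
```

```text
44.65 [0.60845715 0.03796575 0.21800283] [-0.1837684  -0.16087771 -0.63277422] 0.08547324941111445
0.097 (array([0.611 , 0.1047]), 120.7) (array([0.6112, 0.0951]), 75.6)
0.101 (array([0.6108, 0.1047]), 119.6) (array([0.6086, 0.0983]), 76.7)
0.105 (array([0.6108, 0.1045]), 116.2) (array([0.606 , 0.1011]), 77.4)
(array([0.4258, 0.19  ]), 51.7) (array([ 0.433 , -0.1992]), 105.6)
```

View pics/w13.png

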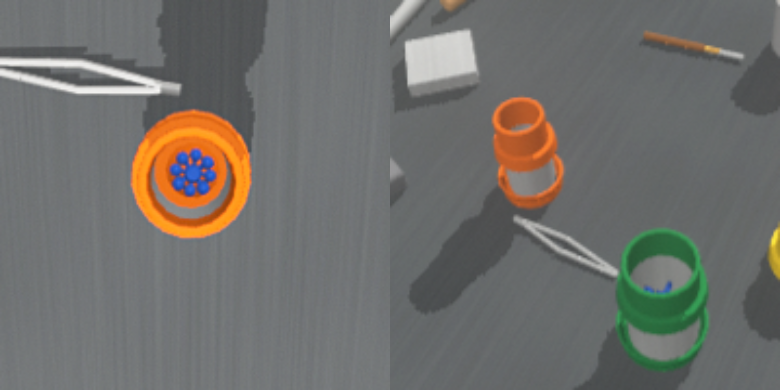

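Both stacks stand upright with their collars level, and both wax trees can be seen intact. The gripper is clear, so I hand in.

```bash
python3 -c "
from plant import bot
print(bot.hand_in())"
```

```text
the job is handed in; nothing more can be done
None
```

I finished the job and handed it in at about 45 s of the 112 s. Each flask went over its wax tree and down into its base: large on green, small on orange. Then I pushed the matching collar onto each one. The curing flask and the look-alikes were not touched.

**Checks that agreed:**
- **Seating:** each flask made contact within about 0.5 mm of the calculated floor height. Each collar stopped at its calculated home height, pressed at about 19 N (green) and 13 N (orange).
- **Last pictures:** both stacks stand upright with level collars and intact wax. The side-camera rim fits at the expected heights match the flask positions to about 1 mm.

**What failed or disagreed:**
- **First green collar grip:** the fingers closed too high and missed it. The collar had not moved, so I gripped it again lower down.
- **Final orange collar fit from the wrist camera:** it came out about 6 mm off in y and did not change with the assumed height. I think it picked up the skirt's edge instead of the rim. I relied on the side-camera fit and the picture instead.
- **Scene camera:** its fits were a few millimetres off the other two throughout, so I gave it little weight.

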